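Close up a row of tube racks at the intake of a tube-handling machine

ROBOT

A 7-joint arm with a two-finger parallel gripper is mounted at the origin on the work surface. World frame = base frame: x ahead of the robot, y to its left, z up, the work surface at z = 0. Lengths are in m, angles in degrees, forces in N, time in s.
With the tool pointing down it reaches from about 0.425 to 0.875 m from the base axis. Payload 4.7 kg.
Tool frame: the origin (TCP) lies midway between the tips of the shut fingers; the grasp point (between the pads) lies 19 mm behind it; y points along the fingers, x is the direction in which the jaws open and shut, and the axes are right-handed (so a half turn about y gives the same grasp; the last joint's range is limited). The gripper opens to 87 mm and grips with 3 to 60 N. Pads are 19 mm wide; open, the fingers measure 117 mm over their backs; the gripper's body (75 mm by 190 mm) begins 51 mm behind the grasp point.
Start: joints at [75.923, 18.392, -4.016, 83.108, 1.295, 78.541, -3.26], TCP at [0.167, -0.628, 0.223] pointing down, gripper open.
Joint ranges: [-163.93, 163.93], [-17.29, 119.83], [-79.2, 71.16], [3.27, 140.29], [-89.18, 269.18], [5.43, 117.66], [-154.24, 154.24]. Speed limits (degrees/s): [147.25, 147.25, 180, 180, 180, 180, 180].

INTERFACE

Orientations are given as [roll, pitch, yaw] about the fixed x, y, z axes, in that order (R = Rz(yaw) Ry(pitch) Rx(roll)).
In Python, from cell import env gives the robot as it stands.
- The arm moves only by the tool carry_out, never from a script. Its argument "targets" is a list of rows, each a list of 2 entries, a list of its own where there are three numbers: the shift along the tool's x, y, z in mm, then the turn, a rotation vector about the tool's x, y, z in degrees. A call has 1 to 12 rows; each row shifts and turns the commanded pose from where the row before left it, along the tool's axes as they then stand; what a row does not reach is not made up. A row lasts 1/10 s, in which the tool goes at most 50 mm and 8.59 degrees, less where a joint would pass 70% of its speed; a pose out of reach is approached as far as the arm can. A call with a gripper value outside its range is refused whole. "jaw" is the opening, from 0 (shut) to 1 (fully open), set as the call begins (left out, the last holds). The fingers move at their own pace and stop on an object; "squeeze" is the grip in N (left out, the last holds). Time passes only in rows, so rows that do not move let the fingers close. It gives the time, the measured TCP pose, the force and the opening at its end, in the units of the state.
- env.get_obs(): the state, without advancing time (a new reading comes with each control period).
- env.read_camera(name): name is "scene" or "top"; returns the picture (400x640x3 uint8, red, green, blue); there is no depth.
- env.get_calibration(name): a dict with "fx", "fy", "cx", "cy" (pixels), "D" ([k1, k2, p1, p2, k3] as OpenCV has them; the pictures are not rectified), "R" (3x3) and "t" (3): a world point X has camera coordinates R X + t. Camera axes: x right, y down, z forward; pixel columns grow to the right and rows downward; lengths in m; the calibration is good to about 2 mm. A picture is of the moment at which its call begins. get_calibration takes no time and is no camera call.
- env.sign_off(): hands the job in, once; it reports no verdict.
Trained networks look in the newest picture that a camera, given by its name, has taken for a name from the list of things; names that differ only in an ending like _2 or _b are one class to them, and where a whole thing is asked for, a point or a joint stands for the part that bears it (a point fixed in the world has none). Each returns a list of dicts, best first, with "p" (0 to 1); they miss things now and then, are a little off and sometimes report something else, mostly with a low value. They report only what shows in the picture. A call takes as long as a camera call. They do not tell look-alikes from the thing itself.
- env.outline_of(camera, label): "mask" (400x640 bool, what is visible of it) and "xy" ([column, row] in pixels, amid what is visible of it).
The state is a dict: "time_s": time; "qpos": joint angles; "joint_velocities": joint speeds; "effort": joint torques, N m; "tool_pos": TCP position; "tool_rot": TCP orientation; "force": force on the tool from outside, world axes, zero at the start; "wrist_torque": the same for the moment, N m; "grip_width": finger opening in m.
Only numpy, scipy, OpenCV 4.12 (cv2) and the standard library are available. Lean on these libraries where they do the work, as an engineer would, in place of code of your own. Each camera call takes 0.05 s, during which the arm holds its last target.

TASK

Push the row of five filled tube racks along the machine's loading deck, between the two guides, until the first rack is home against the intake shutter and the racks stand closed up and square, ready to be drawn in. Keep them together as one straight row all the way, sliding on the deck: do not lift, tip or pull any out of line. Leave the other things on the deck and bench where they are, and finish with the gripper clear of the racks.

Things in the scene. Friction and masses are not known exactly. Their poses are not given: they have to be found in the camera images.
- machine: White bench-top tube-handling machine, fixed, 330 mm wide, 190 mm high, 320 mm deep, with a loading deck on its front. Origin: on the bench plane below the middle of the shutter's face. x: loading direction, from the deck's open end to the shutter and into the machine (world +y, up to 0.3 rad either way); z up; y across the deck.
- shutter (a point): Middle of the shutter's face at deck level, 20 mm above the bench; axes as the machine's. The shutter is a flat upright metal plate, 124 mm wide, reaching 58 mm above the deck. The deck is a level plate 210 mm wide that runs 368 mm from the shutter to its open end.
- guide_mouth (a point): Midpoint of the mouth between the two guides, at deck level, 160 mm before the shutter; axes as the machine's. Guides: upright steel strips 24 mm high, 4 mm thick, inner faces 63 mm each side of the middle (126 mm apart) from the shutter to 125 mm before it, then flared outward to 79 mm each side here at the mouth. The deck before the mouth is open.
- rack1: Rack 1 of the row, counted from the shutter (the first, nearest the shutter). Slim grey tube rack holding six white screw-cap tubes, 105 to 170 g: 24 mm thick (its x, along the row), 110 mm long (its y, across the deck), rack body 40 mm high with flat faces, cap tops 52 mm high. Origin: centre of its underside; x points towards the shutter, z up. It slides on its flat underside; neighbours stand 1 to 3 mm apart.
- rack2: Rack 2 of the row, counted from the shutter. Slim grey tube rack holding six white screw-cap tubes, 105 to 170 g: 24 mm thick (its x, along the row), 110 mm long (its y, across the deck), rack body 40 mm high with flat faces, cap tops 52 mm high. Origin: centre of its underside; x points towards the shutter, z up. It slides on its flat underside; neighbours stand 1 to 3 mm apart.
- rack3: Rack 3 of the row, counted from the shutter. Slim grey tube rack holding six white screw-cap tubes, 105 to 170 g: 24 mm thick (its x, along the row), 110 mm long (its y, across the deck), rack body 40 mm high with flat faces, cap tops 52 mm high. Origin: centre of its underside; x points towards the shutter, z up. It slides on its flat underside; neighbours stand 1 to 3 mm apart.
- rack4: Rack 4 of the row, counted from the shutter. Slim grey tube rack holding six white screw-cap tubes, 105 to 170 g: 24 mm thick (its x, along the row), 110 mm long (its y, across the deck), rack body 40 mm high with flat faces, cap tops 52 mm high. Origin: centre of its underside; x points towards the shutter, z up. It slides on its flat underside; neighbours stand 1 to 3 mm apart.
- rack5: Rack 5 of the row, counted from the shutter (the last, nearest the open end of the deck). Slim grey tube rack holding six white screw-cap tubes, 105 to 170 g: 24 mm thick (its x, along the row), 110 mm long (its y, across the deck), rack body 40 mm high with flat faces, cap tops 52 mm high. Origin: centre of its underside; x points towards the shutter, z up. It slides on its flat underside; neighbours stand 1 to 3 mm apart. Sliding the whole row takes about 1.5 to 4 N.
- spare_rack: Bystander: an empty rack of the same kind (no tubes), 24 x 110 x 40 mm, on the bench beside the deck, on the side away from the robot. Origin: centre of its underside.
- cap_key: Bystander: black tube-cap key, 85 mm long, 20 mm wide, 12 mm thick, lying on the edge of the deck. Origin: centre of the underside of its shank.
- timer: Bystander: white bench timer, 68 x 62 x 20 mm, lying on the bench beside the deck, on the robot's side. Origin: centre of its underside.
- media_bottle: Bystander: clear screw-cap bottle, 72 mm diameter, 145 mm high. Origin: centre of its underside.
- amber_bottle: Bystander: amber screw-cap bottle, 60 mm diameter, 125 mm high. Origin: centre of its underside.
- microtube_rack: Bystander: flat blue rack of many holes, 130 x 240 x 28 mm, tubes to 38 mm high. Origin: centre of its underside.
- tip_box: Bystander: blue box of pipette tips, 85 x 122 mm, 66 mm high, clear lid standing open to 120 mm. Origin: centre of its underside.
Not all that is in view belongs to the job. Leave any black or pink look-alike of the rack3 alone.

How it is judged (in metres and radians):
At the end, for the whole second after the job is handed in: The first rack's face is within 6 mm of the shutter, the last rack's origin within 118 mm of the shutter (all gaps in the row add up to at most 10 mm), every rack is within 12 mm of the middle of the lane, within 5 degrees of square to it, upright, standing on the deck and at rest (x of rack1 in the frame of machine above -0.018 m and x of rack5 in the frame of machine above -0.118 m and y of rack1 in the frame of machine between -0.012 and 0.012 m and angle between the y axis of each of rack1, rack2, rack3, rack4, rack5 and the y axis of machine, either way round below 0.087 rad and angle between each of rack1, rack2, rack3, rack4, rack5's own z axis and vertical below 0.087 rad and z of each of rack1, rack2, rack3, rack4, rack5 in the frame of machine below 0.026 m and linear speed of each of rack1, rack2, rack3, rack4, rack5 below 0.01 m/s and y of rack2 in the frame of machine between -0.012 and 0.012 m and y of rack3 in the frame of machine between -0.012 and 0.012 m and y of rack4 in the frame of machine between -0.012 and 0.012 m and y of rack5 in the frame of machine between -0.012 and 0.012 m); the robot touches nothing.
It fails at once if a rack is lifted more than 15 mm off the deck (z of any of rack1, rack2, rack3, rack4, rack5 in the frame of machine above 0.035 m).
It fails at once if a rack is tipped more than 20 degrees (angle between any of rack1, rack2, rack3, rack4, rack5's own z axis and vertical above 0.35 rad).
It fails at once if the row breaks up: neighbouring racks turn more than 15 degrees against each other, step more than 20 mm sideways, or part so that their origins are more than 46 mm from each other (angle between the y axis of rack1 and the y axis of rack2, either way round above 0.26 rad or y of rack2 in the frame of rack1 above 0.02 m or y of rack2 in the frame of rack1 below -0.02 m or horizontal distance between rack1 and rack2 above 0.046 m or angle between the y axis of rack2 and the y axis of rack3, either way round above 0.26 rad or y of rack3 in the frame of rack2 above 0.02 m or y of rack3 in the frame of rack2 below -0.02 m or horizontal distance between rack2 and rack3 above 0.046 m or angle between the y axis of rack3 and the y axis of rack4, either way round above 0.26 rad or y of rack4 in the frame of rack3 above 0.02 m or y of rack4 in the frame of rack3 below -0.02 m or horizontal distance between rack3 and rack4 above 0.046 m or angle between the y axis of rack4 and the y axis of rack5, either way round above 0.26 rad or y of rack5 in the frame of rack4 above 0.02 m or y of rack5 in the frame of rack4 below -0.02 m or horizontal distance between rack4 and rack5 above 0.046 m).
It fails at once if a bystander is moved more than 25 mm (distance of any of spare_rack, cap_key, timer, media_bottle, amber_bottle, microtube_rack, tip_box from where it was at the start of the episode above 0.025 m).
It also fails if it takes over 35 s, if anything falls off the work surface, if the arm or the gripper's body presses on something with over 40 N, if the wrist force passes 120 N, or if a joint passes its speed limit or range.

## Working session

There is one attempt and no reset: what is moved stays moved. The work goes in short steps, Python scripts to look and compute and a tool call to move; the robot and the scene stay as the last step left them, time stands still between calls to the robot, and variables do not carry over. Pictures are saved under pics/ and viewed, and the job is handed in when it is done.

Besides the shell and the picture viewer there is one more tool, called after "Call:" by a JSON object that holds its "api" and its "payload". carry_out: Moves the arm, as the interface text tells. Its arguments: {"type":"object","properties":{"targets":{"type":"array","items":{"type":"array"}},"jaw":{"type":"number"},"squeeze":{"type":"number"}},"required":["targets"]}

```bash
mkdir -p pics; cat > h.py <<'E'
import numpy as np, cv2
from cell import env
def save(cam,name):
    im=env.read_camera(cam); cv2.imwrite('pics/'+name+'.png',im[:,:,::-1]); return im
def cal(c):
    k=env.get_calibration(c); K=np.array([[k['fx'],0,k['cx']],[0,k['fy'],k['cy']],[0,0,1]]); return K,np.array(k['D'],float),np.array(k['R']),np.array(k['t'])
def ray(c,px,z):
    K,D,R,t=cal(c); p=cv2.undistortPoints(np.array(px,float).reshape(-1,1,2),K,D).reshape(-1,2)
    d=np.c_[p,np.ones(len(p))]@R; o=-R.T@t
    return o+d*((z-o[2])/d[:,2])[:,None]
def proj(c,X):
    K,D,R,t=cal(c); return cv2.projectPoints(np.array(X,float).reshape(-1,1,3),cv2.Rodrigues(R)[0],t,K,D)[0].reshape(-1,2)
E
python3 - <<'E'
from h import *
save('top','t0');save('scene','s0')
o=env.get_obs();print(o)
for c in('top','scene'):
    K,D,R,t=cal(c);print(c,-R.T@t,R[2])
E
```

```text
{'time_s': 0.1, 'qpos': array([75.92218589, 18.43499551, -4.01436154, 83.16994271,  1.29526824,
       78.54387702, -3.25898567]), 'joint_velocities': array([-0.00199939, -0.06007226,  0.04809574, -0.11371672,  0.01600078,
        0.07262514, -0.05947442]), 'effort': array([ 1.39941255e-05, -4.92572308e+01, -4.05539526e-01, -3.13398814e+01,
       -6.40356797e-02,  3.96020373e-02,  4.59296439e-05]), 'tool_pos': array([ 0.1667795, -0.6276896,  0.2215509]), 'tool_rot': array([-90.0063674 ,   0.10356548, -75.11259449]), 'force': array([0.27401643, 0.18847229, 0.71295972]), 'wrist_torque': array([-0.03750836,  0.02221231,  0.0646412 ]), 'grip_width': 0.08673805155130762}
top [ 0.42486654 -0.11774162  1.03415087] [ 0.16753891  0.02301259 -0.98559684]
scene [ 1.00496167 -0.55711514  0.71638146] [-0.44761421  0.51377223 -0.73190137]
```

View pics/t0.png

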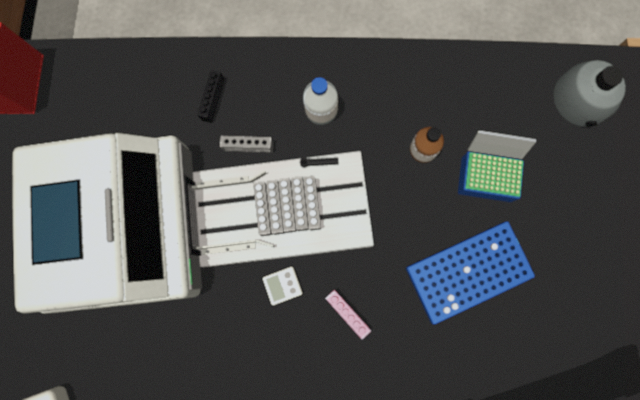

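View pics/s0.png

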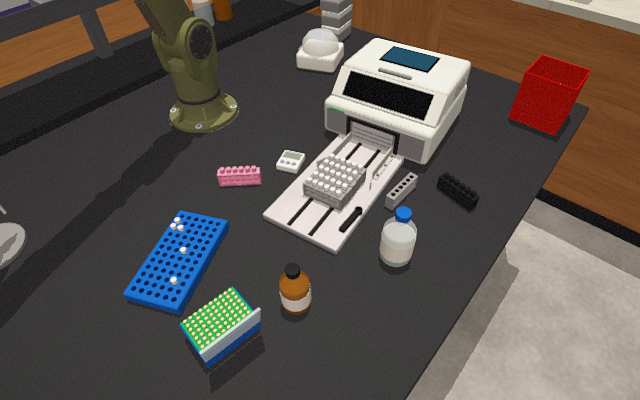

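The pictures show the deck running to the left in the top view: open end at about (361,152)–(373,246), the row at columns 255–320, the cap key at (320,161) and the timer at (283,285). I'll zoom in on this.

```bash
python3 - <<'E'
from h import *
im=cv2.imread('pics/t0.png'); cv2.imwrite('pics/t0z.png',cv2.resize(im[140:275,180:380],None,fx=4,fy=4,interpolation=cv2.INTER_CUBIC))
im=cv2.imread('pics/s0.png'); cv2.imwrite('pics/s0z.png',cv2.resize(im[110:260,255:425],None,fx=4,fy=4,interpolation=cv2.INTER_CUBIC))
E
```

```text
(no output)
```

View pics/t0z.png

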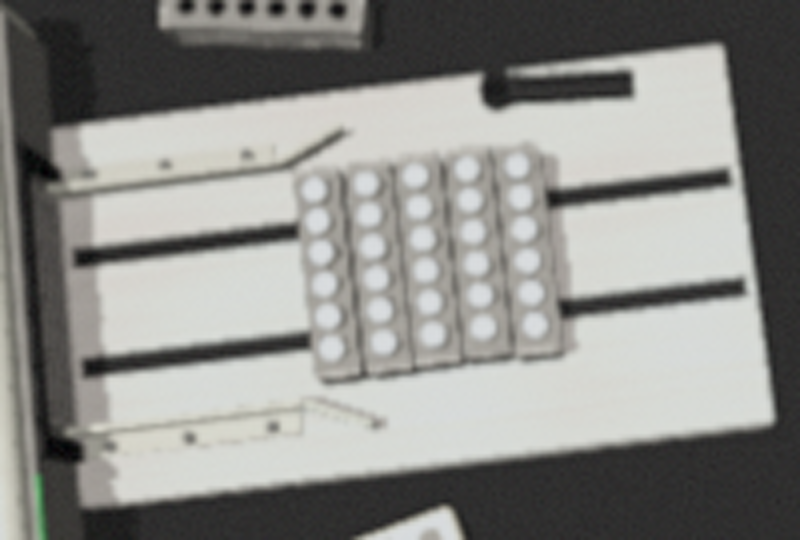

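View pics/s0z.png

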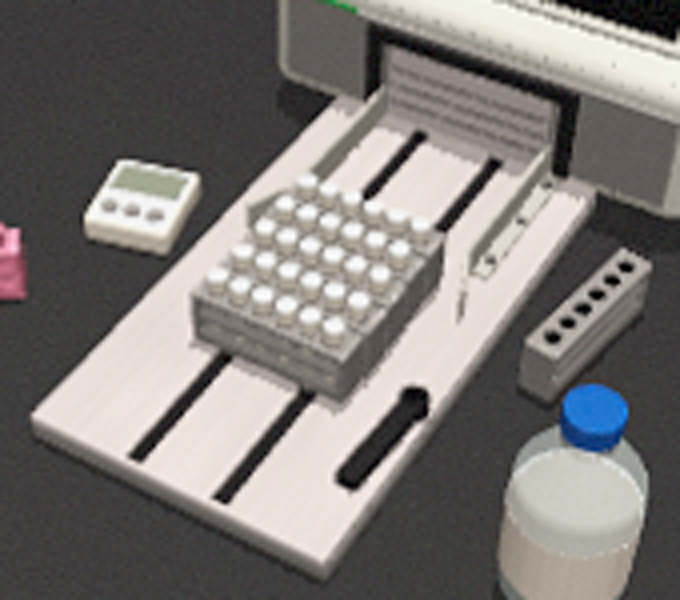

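```bash
python3 - <<'E'
from h import *
u=lambda p,o:(np.array(p,float)+.5)/4-.5+o
T=lambda p:u(p,np.array([180,140])); S=lambda p:u(p,np.array([255,110]))
t=ray('top',T([[723,43],[775,425],[50,128],[85,508]]),.02)
s=ray('scene',S([[325,568],[35,425]]),.02)
print(t,s)
a=[[315,189],[366,184],[414,175],[467,168],[517,165]]
b=[[331,348],[383,342],[432,334],[483,327],[534,325]]
A=ray('top',T(a),.072);B=ray('top',T(b),.072)
# scene caps: row5 left (217,277), right(335,328); row1 left (308,185) right (420,228)
sc=ray('scene',S([[420,224],[308,183],[335,324],[217,275]]),.072)
print('A',A[:,:2]);print('B',B[:,:2]);print('scene',sc[:,:2])
# machine axis from both edges
e=(t[0]+t[1])/2; w=t[0]-t[1]; print(np.linalg.norm(w))
# yaw: loading dir is perpendicular to w; long edges too
for v in (t[2]-t[0],t[3]-t[1]): print('dir',np.degrees(np.arctan2(v[1],v[0])))
print('from end',np.degrees(np.arctan2(w[1],w[0]))+90)
# stripes and guides
g=ray('top',T([[78,258],[298,231],[85,368],[308,341],[730,177],[745,287]]),.02)
for i,j in((4,0),(5,2)):
  v=g[i]-g[j];print('stripe',np.degrees(np.arctan2(-v[1],-v[0])),g[i],g[j])
v=(A-B)[:,:2];print('rack yaw(long axis)+90',np.degrees(np.arctan2(v[:,1],v[:,0]))+90,np.linalg.norm(v,axis=1))
E
```

```text
[[ 0.69947393 -0.16634617  0.02      ]
 [ 0.49187601 -0.19581367  0.02      ]
 [ 0.64592036  0.20206575  0.02      ]
 [ 0.43987598  0.16928419  0.02      ]] [[ 0.69881626 -0.16832568  0.02      ]
 [ 0.49897144 -0.19838337  0.02      ]]
A [[ 0.60462616  0.04490415]
 [ 0.60769829  0.01865591]
 [ 0.61283516 -0.00592311]
 [ 0.61697095 -0.03309766]
 [ 0.61898694 -0.05876874]]
B [[ 0.52278606  0.03305164]
 [ 0.52638738  0.00669229]
 [ 0.5309642  -0.01806794]
 [ 0.53504361 -0.04384023]
 [ 0.53656887 -0.0696629 ]]
scene [[ 0.60239309  0.04462612]
 [ 0.52298167  0.03060756]
 [ 0.61624353 -0.05782642]
 [ 0.53478292 -0.07084587]]
0.2096788695410707
dir 98.27077366151045
dir 98.105985262234
from end 98.07888247880653
stripe 98.2127618897798 [ 0.62490568 -0.17078456  0.02      ] [0.57405666 0.18152727 0.02      ]
stripe 98.17758811620128 [ 0.56516674 -0.17933656  0.02      ] [0.51441457 0.17383767 0.02      ]
rack yaw(long axis)+90 [98.24057398 98.37011708 98.43778869 97.47018064 97.5298061 ] [0.08269392 0.08218632 0.08276685 0.08262864 0.08313496]
```

```bash
cat >> h.py <<'E'
th=np.radians(98.15); f=np.array([np.cos(th),np.sin(th)]); l=np.array([-f[1],f[0]])
sh=np.array([.5960,-.1800])+.368*f
def M(P): d=np.atleast_2d(P)[:,:2]-sh; return np.c_[d@f,d@l]*1000
def W(x,y=0): return sh+x*f+y*l
E
python3 - <<'E'
from h import *
print('shutter',sh,'start',W(-.30),'end',W(-.1295))
u=lambda p,o:(np.array(p,float)+.5)/4-.5+o
T=lambda p:u(p,np.array([180,140]))
a=[[315,189],[366,184],[414,175],[467,168],[517,165]]
b=[[331,348],[383,342],[432,334],[483,327],[534,325]]
print('racks',M((ray('top',T(a),.072)+ray('top',T(b),.072))/2).round(1))
print('media cap top',M(ray('top',[[320,85]],.145)),'base ~',M(ray('top',[[322,115]],.0)))
print('scene media cap',M(ray('scene',[[403,214]],.145)))
print('amber',M(ray('top',[[434,133]],.125)))
print('key',M(ray('top',T([[495,90],[632,83]]),.03)))
print('guides',M(ray('top',T([[48,188],[285,166],[70,432],[302,405],[345,130],[382,424]]),.044)))
print('grey',ray('top',[[590,92],[610,76]],.2))
print('world tipbox',ray('top',[[500,140]],.12),'blue',ray('top',[[470,272]],.03))
E
```

```text
shutter [0.54383043 0.18428332] start [ 0.58635997 -0.11268678] end [0.56218901 0.05609123]
racks [[-146.7    0.9]
 [-173.2    1.4]
 [-198.3    0. ]
 [-225.1   -0.3]
 [-250.8    1.6]]
media cap top [[-297.33044846 -213.87965483]] base ~ [[-295.78616659 -202.51338126]]
scene media cap [[-301.46725915 -214.51537815]]
amber [[-509.29561166  -94.14081614]]
key [[-242.81557528  -91.21593414]
 [-316.65779996  -85.79924022]]
guides [[  -0.20214115  -64.73662266]
 [-127.9354877   -60.64066724]
 [  -2.09798133   66.15563087]
 [-124.76125952   66.60311878]
 [-161.63557954  -76.07259244]
 [-165.20092468   81.39925326]]
grey [[ 0.77341519 -0.58903972  0.2       ]
 [ 0.80737658 -0.63217512  0.2       ]]
world tipbox [[ 0.69925094 -0.43949433  0.12      ]] blue [[ 0.44024293 -0.39688775  0.03      ]]
```

Call:
{"api": "carry_out", "payload": {"targets": [[[-28,0,38],[0,0,0]],[[-28,0,38],[0,0,0]],[[-28,0,38],[0,0,0]],[[-28,0,38],[0,0,0]],[[-28,0,38],[0,0,0]],[[-28,0,38],[0,0,0]],[[-28,0,38],[0,0,0]],[[-28,0,38],[0,0,0]],[[-28,0,38],[0,0,0]],[[-28,0,38],[0,0,0]],[[-28,0,38],[0,0,0]],[[-28,0,38],[0,0,0]]], "jaw": 0.7}}

```text
time_s: 1.3
tool_pos: [0.522, -0.1847, 0.2223]
tool_rot: [-90.0, -0.0, -75.1]
force: [0.6, 0.1, 0.5]
grip_width: 0.0605
```

Call:
{"api": "carry_out", "payload": {"targets": [[[0,0,0],[0,-8.3,0]],[[0,0,0],[0,-8.3,0]],[[0,0,0],[0,-8.3,0]],[[0,0,0],[0,-8.3,0]],[[0,0,0],[0,-8.3,0]],[[0,0,0],[0,-8.3,0]],[[0,0,0],[0,-8.3,0]],[[0,0,0],[0,-8.3,0]],[[0,0,0],[0,-8.3,0]],[[0,0,0],[0,-8.3,0]],[[0,0,0],[0,0,0]],[[0,0,0],[0,0,0]]]}}

```text
time_s: 2.5
tool_pos: [0.5212, -0.1863, 0.2222]
tool_rot: [-90.0, 0.0, 7.7]
force: [-0.3, -0.4, 0.9]
grip_width: 0.061
```

Call:
{"api": "carry_out", "payload": {"targets": [[[25,0,20],[0,-0.4,0]],[[25,0,20],[0,0,0]],[[24,0,20],[0,0,0]],[[0,40,0],[0,0,0]],[[0,40,0],[0,0,0]],[[0,20,0],[0,0,0]],[[0,0,0],[0,0,0]],[[0,0,0],[0,0,0]]]}}

```text
time_s: 3.3
tool_pos: [0.5863, -0.1164, 0.123]
tool_rot: [-90.0, -0.0, 8.2]
force: [-0.5, 0.9, 0.4]
grip_width: 0.061
```

```bash
python3 - <<'E'
from h import *
save('top','t1');im=save('scene','s1')
o=env.get_obs();print(o['tool_pos'],o['tool_rot'],M(o['tool_pos']),o['force'])
cv2.imwrite('pics/s1z.png',cv2.resize(im[60:280,215:455,::-1],None,fx=2.5,fy=2.5))
E
```

```text
[ 0.5873747  -0.11661965  0.12445525] [-90.07088929  -0.16094604   8.22801561] [[-304.03700393   -0.44693503]] [ 0.56418341  0.59759611 -0.05662588]
```

View pics/s1z.png

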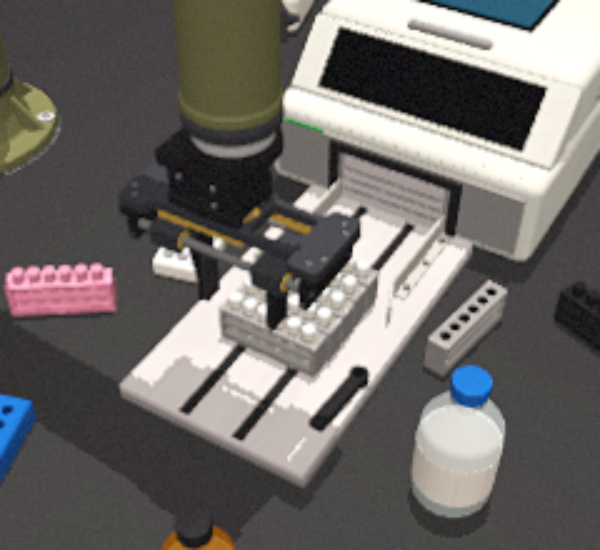

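View pics/t1.png

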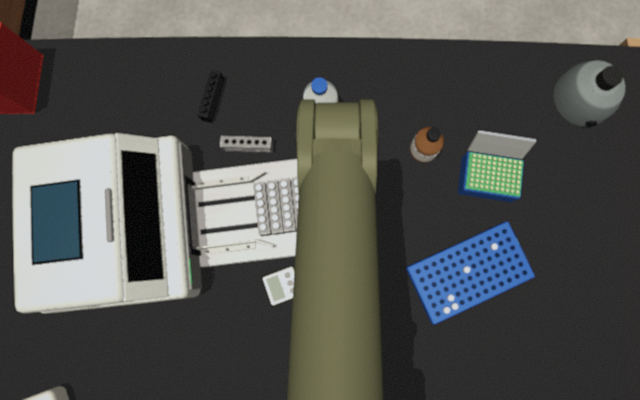

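The scene view shows the fingers straddling the lane behind rack 5, with about 30 mm to spare. The top view has the arm over the open deck and nothing moved. Next I'll descend and approach.

Call:
{"api": "carry_out", "payload": {"targets": [[[-1,25,0],[0,0,0]],[[0,25,0],[0,0,0]],[[0,25,0],[0,0,0]],[[0,15,0],[0,0,0]],[[0,0,0],[0,0,0]],[[0,0,0],[0,0,0]]]}}

```text
time_s: 4.0
tool_pos: [0.586, -0.1167, 0.0338]
tool_rot: [-90.0, -0.1, 8.3]
force: [0.2, -0.7, 0.6]
grip_width: 0.0608
```

```bash
python3 - <<'E'
from h import *
im=save('scene','s2')
o=env.get_obs();print(o['tool_pos'],o['tool_rot'],M(o['tool_pos']),o['force'])
cv2.imwrite('pics/s2z.png',cv2.resize(im[100:260,235:435,::-1],None,fx=3.5,fy=3.5))
E
```

```text
[ 0.58645293 -0.11672563  0.0342129 ] [-90.05414285  -0.14316993   8.27167616] [[-304.01123666    0.48055171]] [-0.76499704 -0.04456336  0.12555438]
```

View pics/s2z.png

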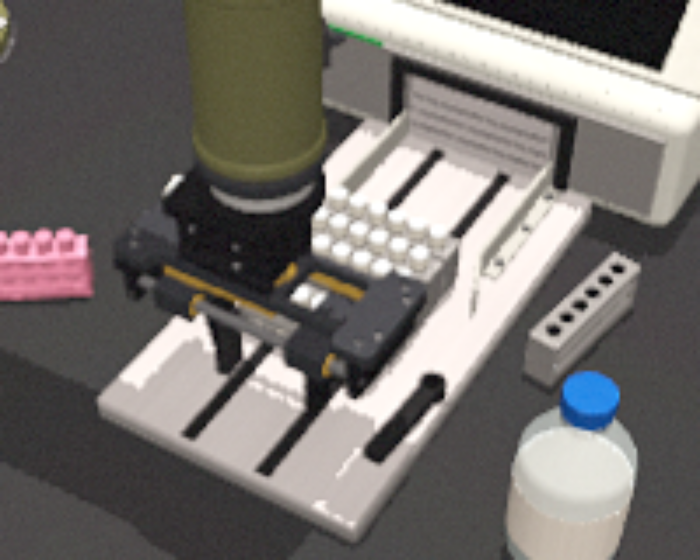

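Call:
{"api": "carry_out", "payload": {"targets": [[[0,0,10],[0,0,0]],[[0,0,10],[0,0,0]],[[0,0,5],[0,0,0]],[[0,0,3],[0,0,0]],[[0,0,3],[0,0,0]],[[0,0,3],[0,0,0]],[[0,0,3],[0,0,0]],[[0,0,4],[0,0,0]],[[0,0,4],[0,0,0]],[[0,0,4],[0,0,0]],[[0,0,4],[0,0,0]],[[0,0,4],[0,0,0]]]}}

```text
time_s: 5.25
tool_pos: [0.577, -0.0602, 0.0328]
tool_rot: [-90.0, -0.0, 8.3]
force: [0.7, -3.9, 3.1]
grip_width: 0.0604
```

```bash
cat > look.py <<'E'
import sys
from h import *
n=sys.argv[1]
im=save('scene','s'+n)
o=env.get_obs();print(o['time_s'],o['tool_pos'],o['tool_rot'],M(o['tool_pos']),o['force'])
a=cv2.resize(im[90:240,265:425,::-1],None,fx=4,fy=4)
cv2.imwrite('pics/s'+n+'z.png',a)
im=save('top','t'+n)
cv2.imwrite('pics/t'+n+'z.png',cv2.resize(im[140:275,180:380,::-1],None,fx=4,fy=4))
E
python3 look.py 3
```

```text
5.3 [ 0.57688381 -0.0590218   0.03272275] [-8.99853804e+01 -1.63061410e-02  8.33551580e+00] [[-245.53363323    1.77262689]] [ 0.20310254 -3.43678524  2.58313885]
```

View pics/s3z.png

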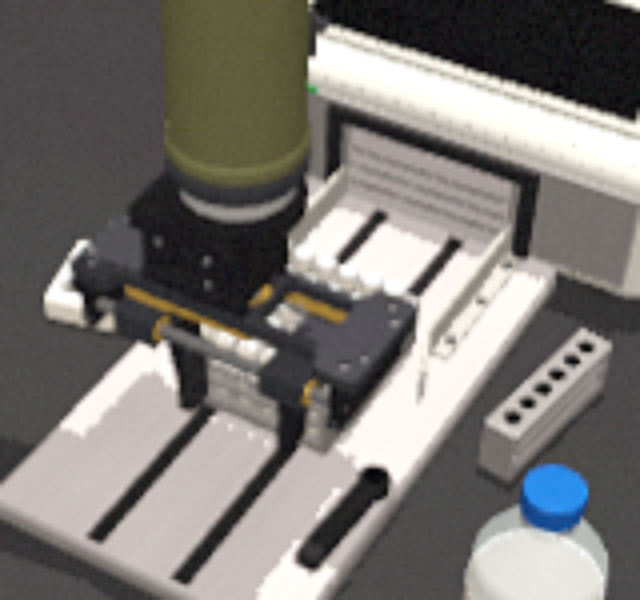

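View pics/t3z.png

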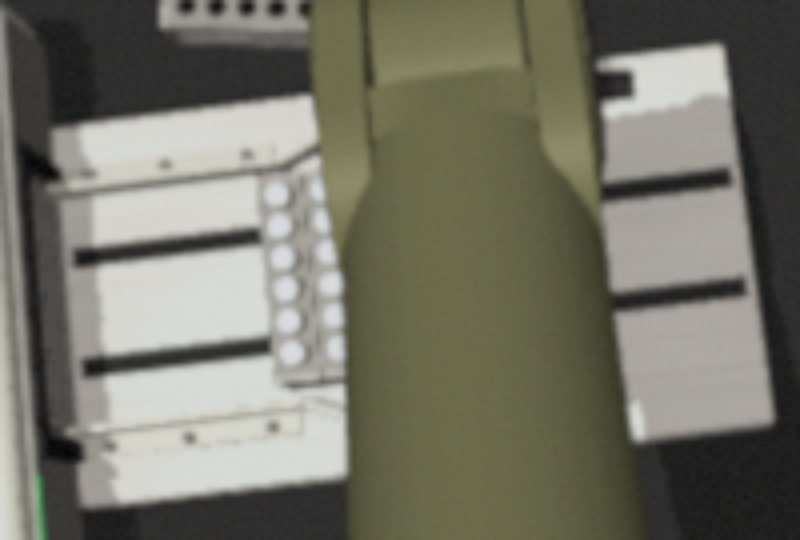

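```bash
python3 - <<'E'
from h import *
u=(np.array([[277,194],[293,352]])+.5)/4-.5+[180,140]
P=ray('top',u,.072);print(M(P),M(P).mean(0)); v=P[0]-P[1];print(np.degrees(np.arctan2(v[1],v[0])))
E
```

```text
[[-126.80844657  -40.26818027]
 [-127.26627132   41.954228  ]] [-127.03735894    0.84302387]
8.469026837377443
```

Call:
{"api": "carry_out", "payload": {"targets": [[[0,0,5],[0,0.1,0]],[[0,0,5],[0,0,0]],[[0,0,5],[0,0,0]],[[0,0,5],[0,0,0]],[[0,0,5],[0,0,0]],[[0,0,5],[0,0,0]],[[0,0,5],[0,0,0]],[[0,0,5],[0,0,0]],[[0,0,5],[0,0,0]],[[0,0,5],[0,0,0]],[[0,0,5],[0,0,0]]]}}

```text
time_s: 6.45
tool_pos: [0.5689, -0.0055, 0.0326]
tool_rot: [-90.0, 0.0, 8.2]
force: [1.1, -4.7, 4.3]
grip_width: 0.0608
```

```bash
python3 look.py 4
```

```text
6.5 [ 0.56874049 -0.0040316   0.0325566 ] [-8.99514964e+01  5.24469459e-03  8.24997939e+00] [[-189.94437273    2.03800993]] [-0.22946439 -3.7265512   2.57788139]
```

View pics/t4z.png

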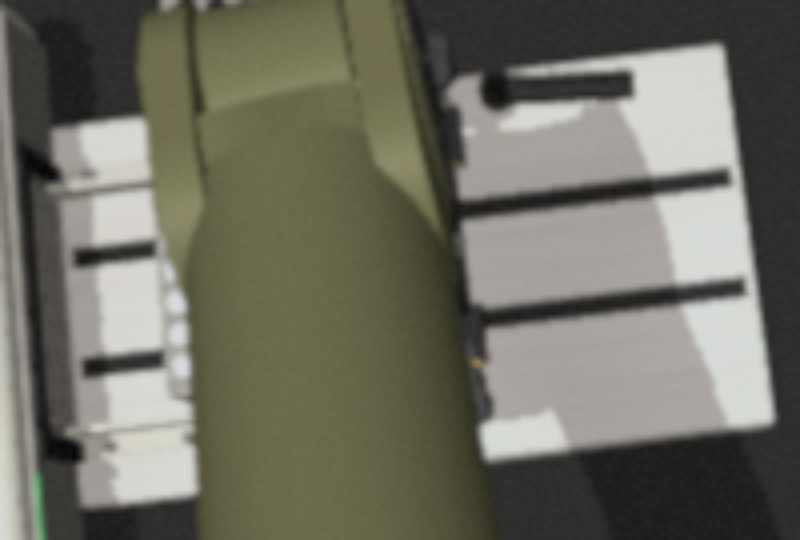

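View pics/s4z.png

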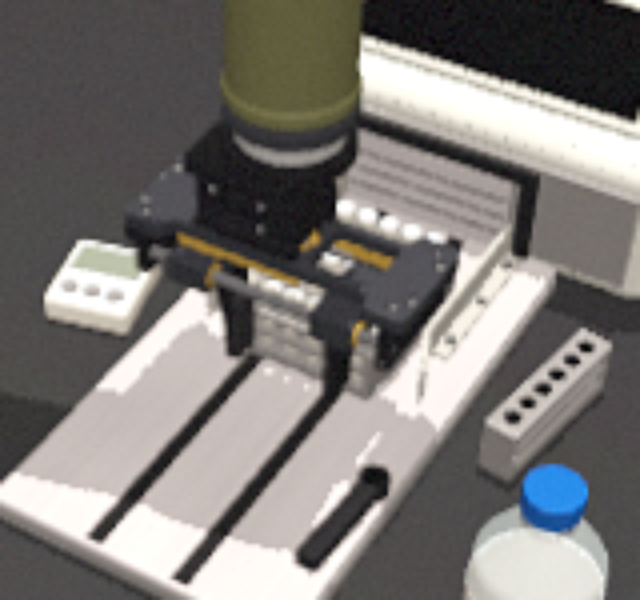

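The row is straight. Both fingers rest on rack 5's face, and rack 1 (caps at about (178,333) in the zoomed view) has entered the guides. About 60 mm remains.

Call:
{"api": "carry_out", "payload": {"targets": [[[0,0,5],[0,0,0]],[[0,0,5],[0,0,0]],[[0,0,5],[0,0,0]],[[0,0,5],[0,0,0]],[[0,0,5],[0,0,0]],[[0,0,5],[0,0,0]],[[0,0,5],[0,0,0]],[[0,0,5],[0,0,0]],[[0,0,4],[0,0,0]],[[0,0,3],[0,0,0]],[[0,0,2],[0,0,0]],[[0,0,2],[0,0,0]]]}}

```text
time_s: 7.75
tool_pos: [0.5616, 0.0448, 0.0324]
tool_rot: [-90.0, 0.0, 8.2]
force: [0.0, -3.7, 0.9]
grip_width: 0.0607
```

```bash
python3 look.py 5
```

```text
7.8 [0.56146831 0.04530965 0.03235531] [-8.99785013e+01  2.21593871e-02  8.20293379e+00] [[-140.07051427    2.24187959]] [ 1.17743733 -1.86900569 -0.29856191]
```

View pics/s5z.png

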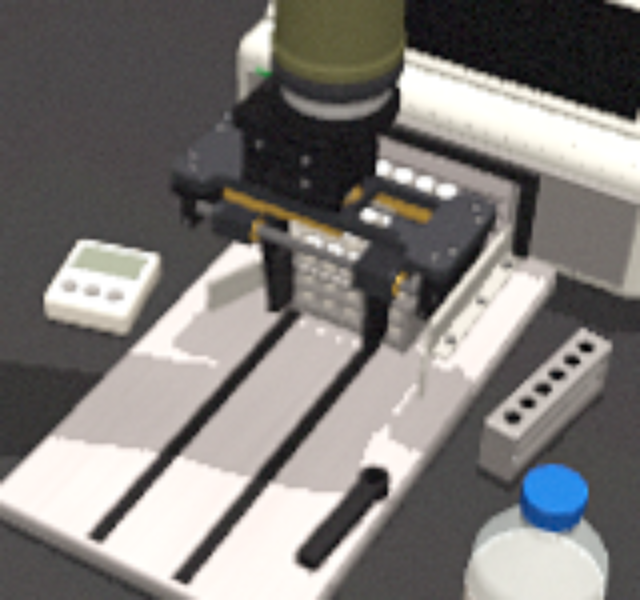

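About 10 mm remains. I'll push in 1 mm steps and watch the force.

Call:
{"api": "carry_out", "payload": {"targets": [[[0,0,2],[0,0,0]],[[0,0,2],[0,0,0]],[[0,0,1],[0,0,0]],[[0,0,1],[0,0,0]]]}}

```text
time_s: 8.25
tool_pos: [0.5607, 0.0509, 0.0324]
tool_rot: [-90.0, 0.0, 8.2]
force: [0.3, -2.6, -1.0]
grip_width: 0.0607
```

Call:
{"api": "carry_out", "payload": {"targets": [[[0,0,1],[0,0,0]],[[0,0,1],[0,0,0]]]}}

```text
time_s: 8.45
tool_pos: [0.5604, 0.0528, 0.0324]
tool_rot: [-90.0, 0.0, 8.2]
force: [0.3, -2.3, -1.6]
grip_width: 0.061
```

Call:
{"api": "carry_out", "payload": {"targets": [[[0,0,1],[0,0,0]],[[0,0,1],[0,0,0]]]}}

```text
time_s: 8.65
tool_pos: [0.5603, 0.0542, 0.0324]
tool_rot: [-90.0, 0.0, 8.2]
force: [0.1, -4.9, -1.8]
grip_width: 0.0609
```

Call:
{"api": "carry_out", "payload": {"targets": [[[0,0,1],[0,0,0]],[[0,0,0.5],[0,0,0]]]}}

```text
time_s: 8.85
tool_pos: [0.5603, 0.0541, 0.0325]
tool_rot: [-90.2, 0.0, 8.2]
force: [0.6, -6.5, -2.4]
grip_width: 0.0604
```

Call:
{"api": "carry_out", "payload": {"targets": [[[0,0,1],[0,0,0]],[[0,0,0.5],[0,0,0]]]}}

```text
time_s: 9.05
tool_pos: [0.5603, 0.0542, 0.0325]
tool_rot: [-90.3, 0.0, 8.1]
force: [0.7, -9.0, -1.2]
grip_width: 0.0611
```

The tool has stopped at about x = −131 mm, close to the predicted −130, and the force is rising, so the row is home. Now I'll back off, lift and clear the view.

Call:
{"api": "carry_out", "payload": {"targets": [[[0,0,-2],[0,0,0]],[[0,0,-4],[0,0,0]],[[0,0,-10],[0,0,0]],[[0,0,-15],[0,0,0]],[[0,0,-15],[0,0,0]],[[0,-30,0],[0,0,0]],[[0,-40,0],[0,0,0]],[[0,-40,0],[0,0,0]],[[0,-40,0],[0,0,0]],[[0,-40,0],[0,0,0]]]}}

```text
time_s: 10.05
tool_pos: [0.5664, 0.0107, 0.2243]
tool_rot: [-90.0, -0.0, 8.1]
force: [1.0, 0.0, -0.7]
grip_width: 0.061
```

Call:
{"api": "carry_out", "payload": {"targets": [[[0,0,-40],[0,0,0]],[[0,0,-40],[0,0,0]],[[0,0,-40],[0,0,0]],[[0,0,-40],[0,0,0]],[[0,0,-40],[0,0,0]],[[0,0,-40],[0,0,0]],[[0,0,0],[0,0,0]],[[0,0,0],[0,0,0]]]}}

```text
time_s: 10.85
tool_pos: [0.5999, -0.2279, 0.2219]
tool_rot: [-89.9, 0.0, 8.0]
force: [0.1, -0.1, -0.2]
grip_width: 0.0608
```

```bash
python3 look.py 6
```

```text
10.9 [ 0.6003544  -0.22574856  0.22226979] [-8.99275500e+01  5.64600581e-03  8.13348194e+00] [[-413.90382108    2.17512464]] [0.28328077 1.33132021 0.09017141]
```

View pics/s6z.png

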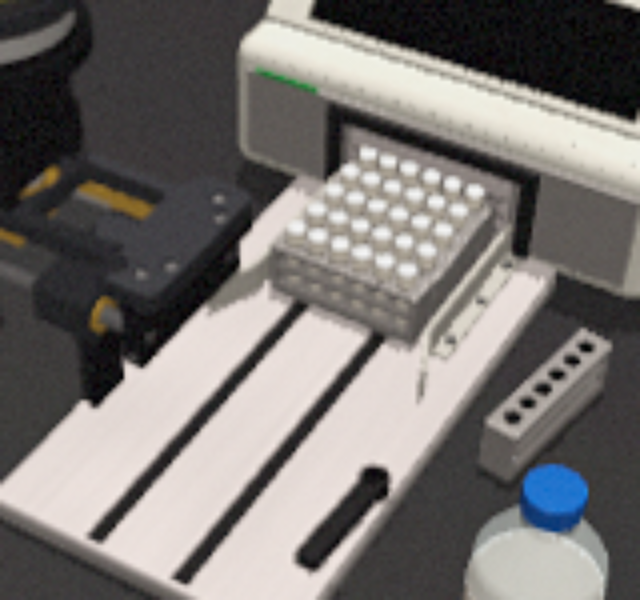

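View pics/t6z.png

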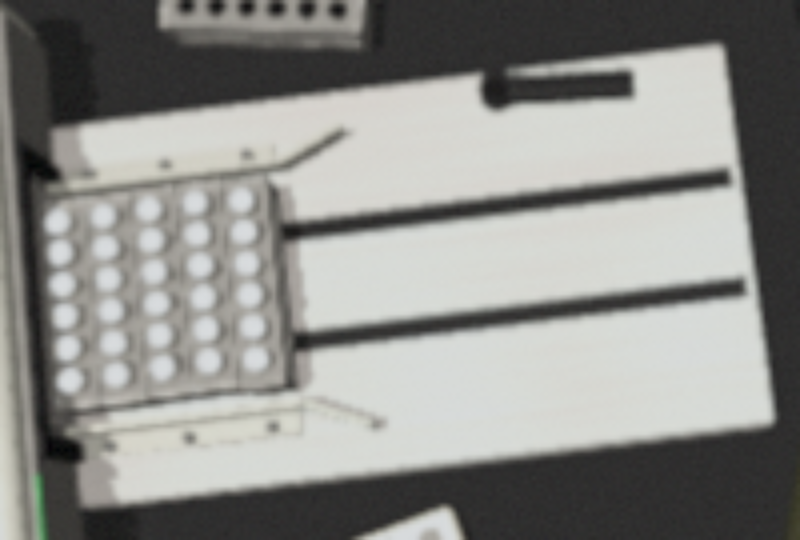

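View pics/t6.png

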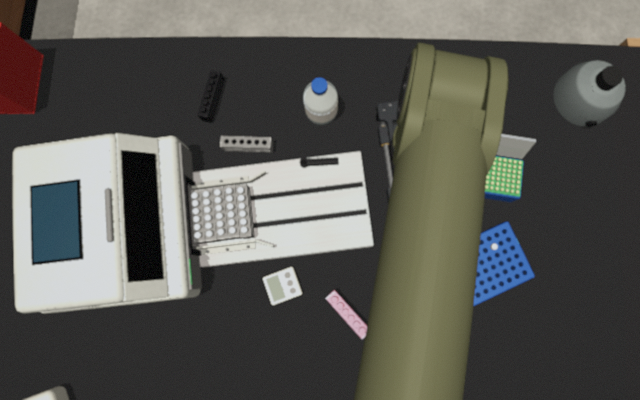

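```bash
python3 - <<'E'
from h import *
a=[[58,221],[103,215],[148,208],[195,203],[241,200]]
b=[[69,381],[116,375],[162,368],[208,361],[255,359]]
T=lambda p:(np.array(p,float)+.5)/4-.5+[180,140]
A,B=ray('top',T(a),.072),ray('top',T(b),.072)
print(M((A+B)/2).round(1)); v=A-B; print((np.degrees(np.arctan2(v[:,1],v[:,0]))-8.15).round(2))
S=lambda p:(np.array(p,float)+.5)/4-.5+[265,90]
q=ray('scene',S([[369,153],[476,190],[297,227],[407,269]]),.072);print(M(q).round(1))
# project ideal shutter-face line & stacked-row cap lines onto scene
o=env.get_obs();print(o['time_s'],o['force'],o['joint_velocities'].round(2))
E
```

```text
[[ -11.9    1.3]
 [ -35.9    1.1]
 [ -59.7    0.3]
 [ -83.9    0.2]
 [-107.8    1.8]]
[-0.41  0.08  0.2  -0.33 -0.24]
[[ -11.6   43.5]
 [ -10.7  -38.7]
 [-107.9   45. ]
 [-107.9  -37. ]]
10.95 [-0.0236726  -0.09992953 -0.3408064 ] [-1.01 -0.57 -0.73  0.41  0.17 -0.   -0.04]
```

```bash
python3 -c "
from cell import env
print(env.sign_off())"
```

```text
the job is handed in; nothing more can be done
None
```

I pushed the five racks home as one straight row and handed the job in at about 11 s. I used both fingertips, set 61 mm apart and low on rack 5's back face. I stopped when the tool no longer advanced and the force rose to about 9 N. Then I backed off, lifted and moved the gripper clear.

Last checks with the top camera:
- **Position along the lane:** rack 1's origin was 11.9 mm before the shutter, against a limit of 18 mm. Rack 5's was 107.8 mm before it, against 118 mm. The pitch was about 24 mm, so the row is closed up.
- **Sideways:** every rack was within 2 mm of the middle of the lane.
- **Square:** every rack was within 0.5° of square.
- **Bystanders:** none looked moved in either camera view. In the last top view the arm hid the amber bottle and part of the tip box and microtube rack.

The scene camera put racks 1 and 5 within about 1 mm of the same distance from the shutter, but about 2–4 mm off the middle of the lane. Measured from the guides, the lane middle lies about 2 mm from where I took it from the deck edges. Both differences are well within the 12 mm limit, and no check failed.

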